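Seat the test manifold's caps and lock them

TASK

The three blanking caps on the sloped test manifold have only been pushed part-way on. Press each cap along its port fully home until you feel the solid stop, firmly but without ramming it (well under 60 N), then slide the lock bar (it has an upright tab at one end) all the way shut over the three caps. The bar passes only over caps that are home, so do not force it, and leave the loose fittings around the manifold where they are.

Things in the scene. Friction and masses are not known exactly. Their poses are not given: they have to be found in the camera images.
- manifold: Fixed steel test manifold, base plate 200 (x) x 420 (y) x 12 mm; origin under the centre of the base, z up. A header pipe 25 mm across runs along y above it, axis at x 15, z 235 mm, on posts 18 mm thick at y +-195 mm; it bars the gripper from straight above.
- deck: The manifold's sloped deck, 125 (x) x 310 (y) mm, with three ports (tubes 50 mm across, 14 mm tall) in a row along y. Origin at the centre of its top face, 100 mm above the table. z is the ports' axis, leaning 26 degrees from vertical to the manifold's -x side (towards the robot); x points up the slope, y is the manifold's y.
- port_a (a point): Fixed point: centre of the -y port's seat rim (deck x 0, y -80 mm, z 14 mm). Its cap slides along deck z; flange underside on this point = home. Each cap: steel flange 56 mm across, 6 mm thick, white plastic crown 34 mm across with a flat top. At the start each stands 4 to 9 mm off its seat; roughly 10 N along the axis slides it, it stays where left, and home is a solid stop.
- port_b (a point): Fixed point: centre of the middle port's seat rim (deck x 0, y 0 mm, z 14 mm). Its cap slides along deck z; flange underside on this point = home. Crowns differ in height: with the cap home the crown's top lies anywhere from 30 to 46 mm above the deck (deck z), so its height does not tell whether a cap is home; feel for the stop.
- port_c (a point): Fixed point: centre of the +y port's seat rim (deck x 0, y 80 mm, z 14 mm). Its cap slides along deck z; flange underside on this point = home. 
- lockbar (a joint): Travel (m) of the steel lock bar along deck +y: 0 to 0.004 at the start, 0.040 shut, at its end stop; slides with 3 N, stays where left. It lies along the deck's lower edge (deck x -48 to -34, z 22 to 28 mm); three teeth 20 mm wide reach in to x -19 mm, 2.5 mm above the flange of a cap that is home. A cap standing proud stops the bar after about 10 mm.
- tab (a point): On the lock bar's upright tab at its -y end, moving with it: a plate 26 (deck x) x 10 (deck y) x 40 mm (deck z 27.5 to 67.5 mm). This point is the centre of its upper edge: deck x -41, y -147 mm + bar travel, z 67.5 mm.
- ferrule: Loose bystander: plain weld ferrule, steel, 64 mm across its flange at the foot, 40 mm tall; origin under its centre.
- liner: Loose bystander: steel ring 68 mm across, 18 mm tall; origin under its centre.
- plug: Loose bystander: round steel plug 50 mm across, 50 mm tall; origin under its centre.
- nut: Loose bystander: round union nut with four lugs, 86 mm across, 26 mm tall; origin under its centre.
- gauge: Loose bystander: dark steel gauge block 60 x 30 x 25 mm; origin under its centre.
- reducer: Loose bystander: steel cone reducer 68 mm across the foot, 70 mm tall; origin under its centre.
- clamp: Loose bystander: round pipe clamp with a brass bolt, 72 mm across plus lug, 18 mm tall; origin under its centre.

How it is judged (in metres and radians):
At the end, for the whole second after the job is handed in: The lock bar is shut (travel over 35 of its 40 mm) and at rest, which it can only be with its teeth over all three caps pressed home (within about 2.5 mm) (value of joint lockbar above 0.035 m and velocity of joint lockbar between -0.005 and 0.005 m/s); the robot touches nothing.
It fails at once if the robot pushes on the manifold, a cap or the bar with more than 60 N (contact force between the arm and manifold above 60 N).
It fails at once if the fingers push on the manifold, a cap or the bar with more than 60 N (contact force between the fingers and manifold above 60 N).
It fails at once if a loose fitting is shifted by more than 30 mm (distance of any of ferrule, liner, plug, nut, gauge, reducer, clamp from where it was at the start of the episode above 0.03 m).
It also fails if it takes over 58 s, if anything falls off the work surface, if the arm or the gripper's body presses on something with over 40 N, if the wrist force passes 120 N, or if a joint passes its speed limit or range.

ROBOT

A 6-joint arm with a two-finger parallel gripper is mounted at the origin on the work surface. World frame = base frame: x ahead of the robot, y to its left, z up, the work surface at z = 0. Lengths are in mm, angles in rad, forces in N, time in s.
With the tool pointing down it reaches from about 350 to 875 mm from the base axis. Payload 15.5 kg.
Tool frame: the origin (TCP) lies at the very end of the fingers, on their centre line; the grasp point (between the pads) lies 19 mm behind it (env.grip_depth is the distance from the TCP to the grasp point, in mm); z points along the fingers, y is the line along which they close (so a half turn about z gives the same grasp; the last joint's range is limited). The gripper opens to 85 mm and grips with 20 to 120 N. Pads are 22 mm wide; open, the fingers measure 114 mm over their backs; the gripper's body (76 mm by 85 mm) begins 54 mm behind the grasp point. The pads swing forward as they close: fully open they stand 13 mm farther back than shut.
Start: joints at [1.105, 0.494, 1.345, -0, 1.302, -0.096], TCP at [226.471, 582.527, 205.477] pointing down, gripper open.
Joint ranges: [-2.91, 2.91], [-0.82, 2.16], [0.22, 2.67], [-1.22, 4.37], [0.12, 2.79], [-3.08, 3.08]. Speed limits (rad/s): [1.89, 1.89, 2.57, 3.01, 3.01, 3.01].

INTERFACE

Orientations are given as a unit quaternion [x, y, z, w].
In Python, from bench import env, read_camera, monitor gives the robot as it stands. The module is installed in compiled form; this text tells all that it offers. Calls block until the motion is done:
- env.goto(position, orientation): joint-space move of the TCP to a pose.
- env.move_linear(position, rate=150, attitude=None, max_force=None): straight line of the TCP; attitude=None keeps the orientation; rate is the mean speed in mm/s. With max_force (N) it stops when the force on the tool has changed by that much, and returns True; else False.
- env.movej(angles): joint-space move.
- env.grip(opening, grip_force=None): finger opening in mm; grip_force is the grip in N (None keeps the last); returns when the fingers have stopped.
- env.dwell(seconds).
- env.ik(position, orientation): joint angles nearest the present ones, or None.
- read_camera(name): name is "scene" or "top" or "wrist"; returns a dict with "img" (420x560x3 uint8, red, green, blue), "camera_matrix" (3x3 intrinsics, pixels), "k1" (the pictures are not rectified: a ray, as slopes to the right and down, at radius r is drawn at 1 + k1 r^2 times it, then the intrinsics apply), "camera_from_world" (4x4, takes a point from world to camera coordinates). Camera axes: x right, y down, z forward; pixel columns grow to the right and rows downward; lengths in mm; the calibration is good to about 2 mm. A picture is of the moment at which its call begins. There is no depth.
A pose or a line that the arm cannot do raises env.IKError and nothing moves.
- env.sign_off(): hands the job in; it is judged then, once.
Readings, each from a call of its own:
- monitor.get_time_s(): time.
- monitor.get_joint_positions(): joint angles.
- monitor.get_qvel(): joint speeds.
- monitor.get_joint_torque(): joint torques, N m.
- monitor.get_ee_pos(): TCP position.
- monitor.get_tool_rot(): TCP orientation.
- monitor.get_ft_force(): force on the tool from outside, world axes, zero at the start.
- monitor.get_torque(): the same for the moment, N m.
- monitor.get_grip_width(): finger opening in mm.
- monitor.get_grip_force(): force on a finger pad.
Only numpy, scipy, OpenCV 4.12 (cv2) and the standard library are available. Lean on these libraries where they do the work, as an engineer would, in place of code of your own. Each camera call takes 0.05 s, during which the arm holds its last target. There are 200 camera calls.

## Working session

There is one attempt and no reset: what is moved stays moved. The work goes in short steps, each a Python script; the robot and the scene stay as the last script left them, time stands still between calls to the robot, and variables do not carry over. Pictures are saved under pics/ and viewed, at most 10 in all, crops included, and the job is handed in when it is done.

```bash
mkdir -p pics; python3 - <<'E'
from bench import env, read_camera, monitor
import cv2,numpy as np
for n in("scene","top"):
    c=read_camera(n); cv2.imwrite(f"pics/{n}0.png",c["img"][:,:,::-1])
    print(n,c["camera_matrix"].tolist(),c["k1"],np.round(c["camera_from_world"],4).tolist())
print(monitor.get_time_s(),monitor.get_tool_rot())
E
```

```text
scene [[447.8343627425365, 0.0, 279.45529781535754], [0.0, 447.8343627425365, 209.0284961810514], [0.0, 0.0, 1.0]] 0.022375612174319198 [[-0.1743, 0.9847, 0.0047, 40.4163], [0.8311, 0.1497, -0.5356, -430.8645], [-0.5281, -0.0894, -0.8444, 1473.1261], [0.0, 0.0, 0.0, 1.0]]
top [[462.7691662794411, 0.0, 273.758059309264], [0.0, 462.7691662794411, 202.21326166625556], [0.0, 0.0, 1.0]] -0.05459908946881425 [[-0.0234, -0.9997, 0.0113, 61.2146], [-0.98, 0.0208, -0.1979, 580.4137], [0.1976, -0.0157, -0.9802, 920.4402], [0.0, 0.0, 0.0, 1.0]]
0.1 [ 1.84320084e-01  9.82866132e-01 -5.02755162e-04 -1.41740813e-04]
```

View pics/scene0.png

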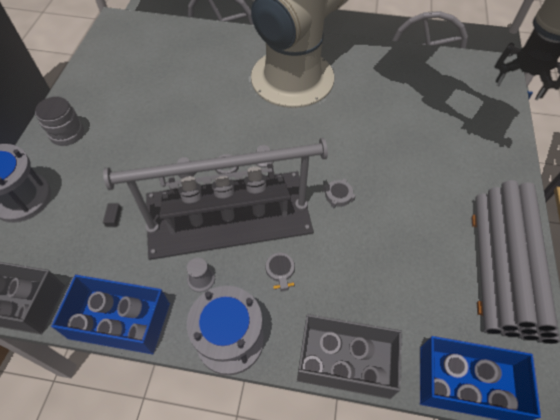

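View pics/top0.png

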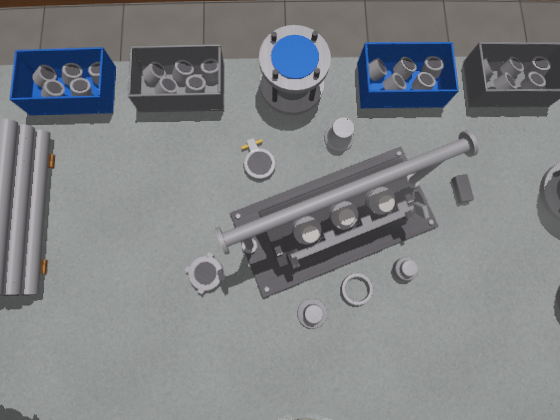

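The manifold sits at about (335,220) in the top view, yawed roughly 23°. Its base corners are near (268,295), (436,222), (403,150) and (235,215), and the tab end is at right, near (420,208). Next I zoom in for a precise fit.

```bash
python3 - <<'E'
import cv2
a=cv2.imread("pics/top0.png")[130:300,215:480]; cv2.imwrite("pics/t1.png",cv2.convertScaleAbs(cv2.resize(a,None,fx=3,fy=3,interpolation=cv2.INTER_CUBIC),alpha=1.5,beta=15))
a=cv2.imread("pics/scene0.png")[135:260,100:335]; cv2.imwrite("pics/s1.png",cv2.convertScaleAbs(cv2.resize(a,None,fx=3.4,fy=3.4,interpolation=cv2.INTER_CUBIC),alpha=1.5,beta=15))
E
```

```text
(no output)
```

View pics/t1.png

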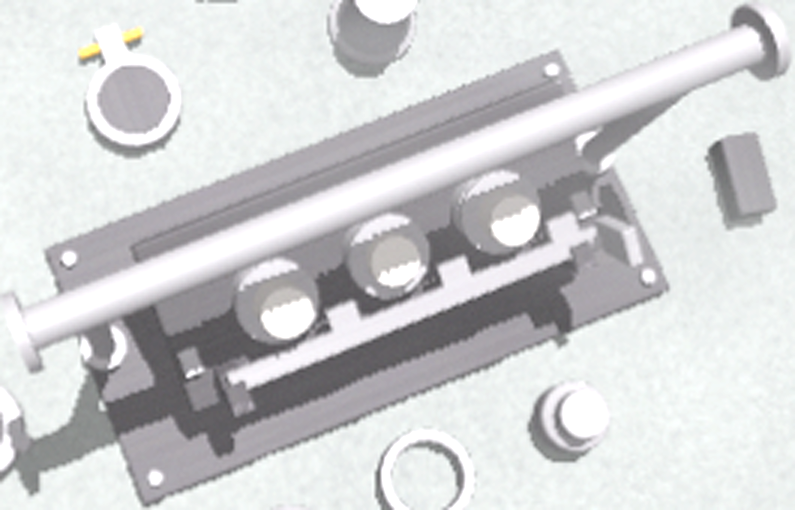

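View pics/s1.png

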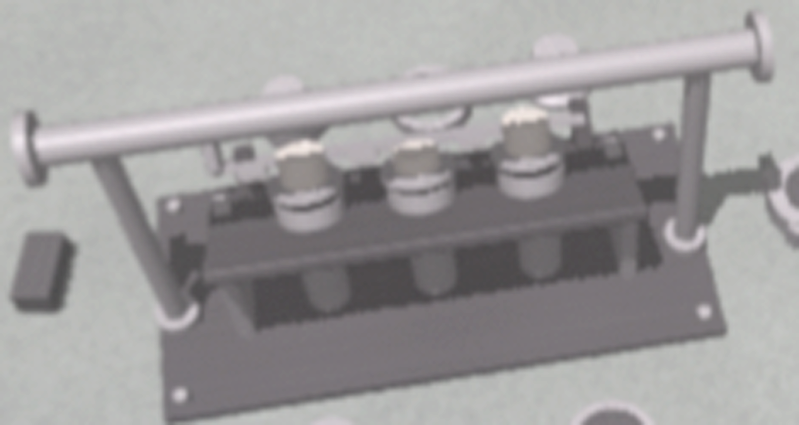

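Top crop base corners: (147,505), (668,290), (560,50), (46,250). Scene crop base corners: (165,421), (725,333), (672,125), (158,200), and deck top upper-edge corners at (205,268) and (645,208). I'll fit the pose to these.

```bash
cat >h.py <<'E'
import numpy as np, cv2
from scipy.spatial.transform import Rotation as R
def proj(c,p):
    p=np.atleast_2d(p)@c["camera_from_world"][:3,:3].T+c["camera_from_world"][:3,3]
    s=p[:,:2]/p[:,2:]; s=s*(1+c["k1"]*(s**2).sum(1,keepdims=True)); K=c["camera_matrix"]
    return s*[K[0,0],K[1,1]]+K[:2,2]
A=np.deg2rad(26)
Rd=np.array([[np.cos(A),0,-np.sin(A)],[0,1,0],[np.sin(A),0,np.cos(A)]]) # deck axes in manifold
def mw(q,p): # manifold -> world; q=x,y,yaw,dx
    return np.atleast_2d(p)@R.from_euler('z',q[2]).as_matrix().T+[q[0],q[1],0]
def dw(q,p): return mw(q,np.atleast_2d(p)@Rd.T+[q[3],0,100])
E
python3 - <<'E'
from h import *
from bench import read_camera
from scipy.optimize import least_squares
T=read_camera("top");S=read_camera("scene")
ut=(np.array([[147,505],[668,290],[560,50],[46,250]])+.5)/3-.5+[215,130]
us=(np.array([[158,200],[672,125],[725,333],[165,421],[205,268],[645,208]])+.5)/3.4-.5+[100,135]
bt=np.array([[-100,210,12],[-100,-210,12],[100,-210,12],[100,210,12.]])
bs=np.array([[-100,-210,12],[-100,210,12],[100,210,12],[100,-210,12.]])
dk=np.array([[62.5,-155,0],[62.5,155,0.]])
f=lambda q:np.r_[proj(T,mw(q,bt))-ut,proj(S,np.r_[mw(q,bs),dw(q,dk)])-us]
r=least_squares(lambda q:f(q).ravel(),[550,-70,.4,0],x_scale=[10,10,.1,10],loss='soft_l1')
q=r.x; print(q.tolist()); print(np.round(f(q),1).tolist()); np.save("q.npy",q)
for n,c,k,o in(("t1",T,3,[215,130]),("s1",S,3.4,[100,135])):
    im=cv2.imread(f"pics/{n}.png")
    def dr(p,col,cl=True):cv2.polylines(im,[np.int32((proj(c,p)-o+.5)*k)],cl,col,1)
    dr(mw(q,bt),(0,0,255)); dr(dw(q,[[62.5,-155,0],[62.5,155,0],[-62.5,155,0],[-62.5,-155,0]]),(0,200,0))
    th=np.linspace(0,6.28,40)
    for y in(-80,0,80):
        for z,rad in((14,25),(24,28)): dr(dw(q,np.c_[rad*np.cos(th),y+rad*np.sin(th),0*th+z]),(255,0,0))
    for t in(0,4): dr(dw(q,[[-54,-147+t,67.5],[-28,-147+t,67.5],[-28,-147+t,27.5],[-54,-147+t,27.5]]),(0,0,255))
    dr(mw(q,[[15,-195,235],[15,195,235]]),(255,0,255))
    cv2.imwrite(f"pics/{n}f.png",im)
E
python3 -c "
import cv2,numpy as np
a=cv2.imread('pics/t1f.png');b=cv2.imread('pics/s1f.png')
a=cv2.resize(a,(560,359));b=cv2.resize(b,(450,239));print(a.shape)
c=np.zeros((600,600,3),'uint8');c[:359,:560]=a;c[360:599,:450]=b;cv2.imwrite('pics/f.png',c)"
```

```text
[549.6405822662495, -84.05405621098035, 0.35472539060742314, -3.222388650982558]
[[-2.0, 0.2], [0.9, -0.1], [-0.6, -0.5], [-1.4, -0.8], [-0.9, -1.1], [0.3, -0.7], [0.3, -0.6], [-1.3, -0.3], [-1.6, 0.8], [0.3, -1.0]]
(359, 560, 3)
```

View pics/t1f.png

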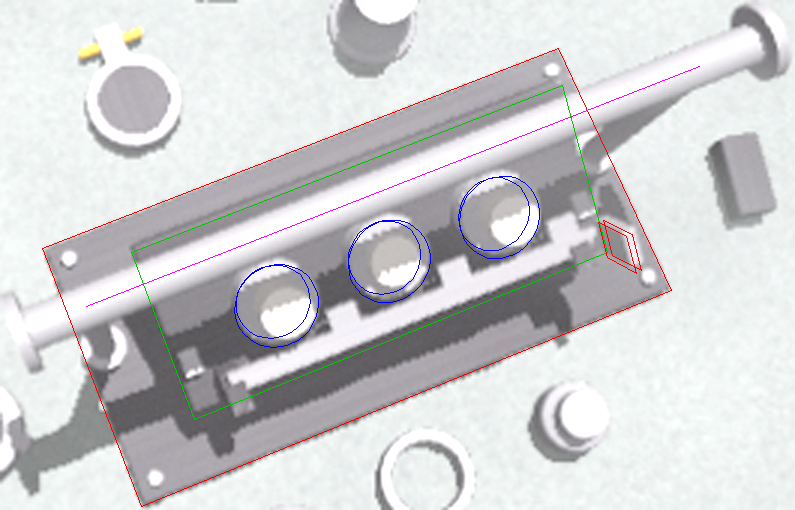

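Fit is good to about 2–3 mm. Now I check reachability of all poses before moving.

```bash
cat >>h.py <<'E'
def quat(q,s): # tool z=-deck z, tool y = s*deck y
    D=R.from_euler('z',q[2]).as_matrix()@Rd
    return R.from_matrix(np.c_[-s*D[:,0],s*D[:,1],-D[:,2]]).as_quat()
E
python3 - <<'E'
from h import *
from bench import env,monitor
q=np.load("q.npy")
for s in(1,-1):
    o=quat(q,s); print(s, R.from_quat(o).as_matrix().round(2).tolist())
    for p in([-60,80,240],[0,80,60],[0,80,28],[0,0,60],[0,0,28],[0,-80,60],[0,-80,28],[-41,-185,90],[-41,-185,40],[-41,-120,40]):
        w=dw(q,p)[0]; j=env.ik(w,o); print(p,w.round(),None if j is None else np.round(j,2))
print(env.ik([226,582,330],monitor.get_tool_rot()))
E
```

```text
1 [[-0.84, -0.35, 0.41], [-0.31, 0.94, 0.15], [-0.44, 0.0, -0.9]]
[-60, 80, 240] [370. -65. 289.] [-0.74 -0.14  2.03  0.46  1.07 -2.85]
[0, 80, 60] [494. -19. 154.] [-0.38  0.27  2.08  0.62  0.53 -2.81]
[0, 80, 28] [507. -14. 125.] [-0.35  0.34  2.09  0.71  0.45 -2.89]
[0, 0, 60] [522. -94. 154.] [-0.53  0.32  1.98  0.61  0.63 -2.91]
[0, 0, 28] [535. -89. 125.] [-0.5   0.39  1.99  0.67  0.56 -2.97]
[0, -80, 60] [ 550. -169.  154.] [-0.64  0.39  1.85  0.58  0.73 -2.97]
[0, -80, 28] [ 563. -164.  125.] [-0.61  0.45  1.86  0.62  0.67 -3.  ]
[-41, -185, 90] [ 539. -285.  163.] None
[-41, -185, 40] [ 560. -278.  118.] None
[-41, -120, 40] [ 537. -217.  118.] None
-1 [[0.84, 0.35, 0.41], [0.31, -0.94, 0.15], [0.44, 0.0, -0.9]]
[-60, 80, 240] [370. -65. 289.] [-0.74 -0.14  2.03  0.46  1.07  0.29]
[0, 80, 60] [494. -19. 154.] [-0.38  0.27  2.08  0.62  0.53  0.34]
[0, 80, 28] [507. -14. 125.] [-0.35  0.34  2.09  0.71  0.45  0.25]
[0, 0, 60] [522. -94. 154.] [-0.53  0.32  1.98  0.61  0.63  0.23]
[0, 0, 28] [535. -89. 125.] [-0.5   0.39  1.99  0.67  0.56  0.17]
[0, -80, 60] [ 550. -169.  154.] [-0.64  0.39  1.85  0.58  0.73  0.17]
[0, -80, 28] [ 563. -164.  125.] [-0.61  0.45  1.86  0.62  0.67  0.14]
[-41, -185, 90] [ 539. -285.  163.] [-0.83  0.44  1.7   0.55  0.89  0.06]
[-41, -185, 40] [ 560. -278.  118.] [-0.79  0.52  1.72  0.59  0.8   0.02]
[-41, -120, 40] [ 537. -217.  118.] [-0.74  0.47  1.85  0.64  0.71  0.01]
[ 1.10480374e+00  4.06694116e-01  1.15298996e+00 -1.29929168e-05
  1.58267522e+00 -9.52382811e-02]
```

```bash
cat >>h.py <<'E'
def dz(q,w): # world -> deck
    m=(np.asarray(w)-[q[0],q[1],0])@R.from_euler('z',q[2]).as_matrix()-[q[3],0,100]
    return m@Rd
def press(env,monitor,q,y,top=62):
    nz=dw(q,[0,0,1])[0]-dw(q,[0,0,0])[0]
    t=env.move_linear(dw(q,[0,y,26])[0],rate=15,max_force=5)
    a=dz(q,monitor.get_ee_pos()); f=monitor.get_ft_force()
    t2=env.move_linear(dw(q,[0,y,26])[0],rate=8,max_force=28)
    b=dz(q,monitor.get_ee_pos()); g=monitor.get_ft_force()
    print(y,t,a.round(1),np.dot(f,nz).round(1),t2,b.round(1),np.round(g,1),np.dot(g,nz).round(1),monitor.get_time_s())
E
python3 - <<'E'
from h import *
from bench import env,monitor
q=np.load("q.npy");o=quat(q,-1)
env.grip(0)
env.move_linear([226,582,330],rate=250)
env.goto(dw(q,[-60,80,240])[0],o)
env.move_linear(dw(q,[0,80,56])[0],rate=150)
print(monitor.get_time_s(),monitor.get_ft_force())
press(env,monitor,q,80)
E
```

```text
5.6417 [-0.25893593 -0.353251   -0.77542825]
80 False [ 0. 80. 26.] -1.0 False [ 0. 80. 26.] [0.4 0.8 0.3] -0.0 8.0417
```

```bash
python3 - <<'E'
from h import *
from bench import env,monitor,read_camera
print(monitor.get_ee_pos(),monitor.get_grip_width())
T=read_camera("top")["img"][130:300,215:480,::-1];S=read_camera("scene")["img"][120:245,100:335,::-1]
m=np.zeros((600,560,3),'uint8');a=cv2.resize(T,(530,340));b=cv2.resize(S,(489,260));m[:340,:530]=a;m[340:,:489]=b
cv2.imwrite("pics/p1.png",cv2.convertScaleAbs(m,alpha=1.5,beta=10))
E
```

```text
[508.15611659 -14.12439868 123.39956696] -0.0073914957850187545
```

View pics/p1.png

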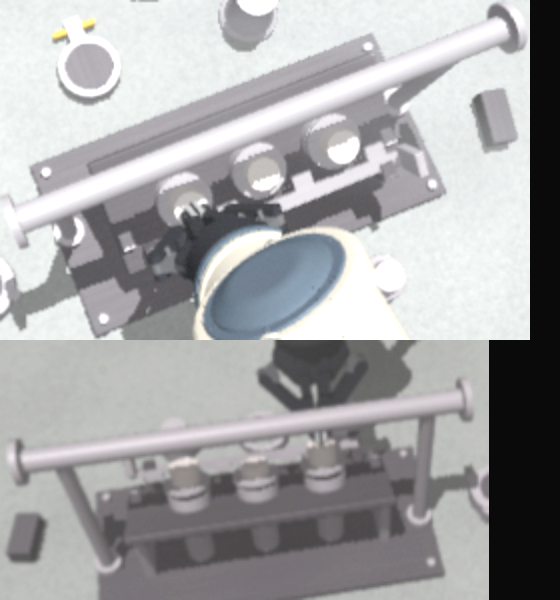

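```bash
python3 - <<'E'
from h import *
from bench import read_camera,monitor
from scipy.optimize import least_squares
q=np.load("q.npy");T=read_camera("top");S=read_camera("scene")
for n,t,s in(("C",(287,316),(525,113)),("B",(396,264),(417,144)),("A",(515,220),(300,150))):
    t=(np.array(t)+.5)/3-.5+[215,130];s=(np.array(s)+.5)/3.4-.5+[100,135]
    f=lambda w:np.r_[proj(T,w)[0]-t,proj(S,w)[0]-s]
    r=least_squares(f,[520,-80,140]);print(n,dz(q,r.x).round(1),f(r.x).round(1))
w=monitor.get_ee_pos();print((proj(T,w)-[215,130])*2,(proj(S,w)-[100,120])*2.08+[0,340])
c=read_camera("wrist");cv2.imwrite("pics/w1.png",cv2.convertScaleAbs(c["img"][:,:,::-1],alpha=1.4,beta=10))
E
```

```text
C [ 2.6 80.6 54.7] [-0.3  0.1 -0.4 -0. ]
B [ 3.7  1.5 42.9] [-0.4  0.1 -0.6 -0.1]
A [  4.8 -79.4  51.7] [-0.4  0.1 -0.5 -0.1]
[[184.1045393  203.73772843]] [[321.31070227 460.29972751]]
```

View pics/w1.png

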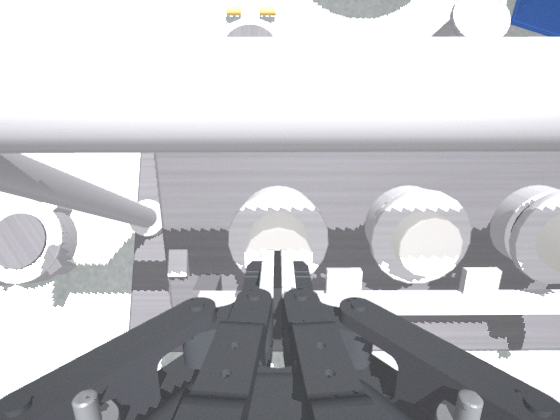

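```bash
python3 - <<'E'
from h import *
from bench import read_camera,monitor
q=np.load("q.npy");q[3]=0;np.save("q.npy",q);c=read_camera("wrist")
w=monitor.get_ee_pos();print(dz(q,w),"tcp",proj(c,w))
M=R.from_quat(monitor.get_tool_rot()).as_matrix();print(M.round(2).tolist());C=c["camera_from_world"];print((M.T@(-C[:3,:3].T@C[:3,3]-w)).round(),"cam in tool")
for d in(0,19,40):print(d,proj(c,w-M[:,2]*d))
for y in(80,0):
  for z in(20,24,30,46,55):print(y,z,proj(c,dw(q,[0,y,z])).round())
print(proj(c,dw(q,[[-19,52,28],[-19,-28,28],[-41,-147,67.5]])).round())
E
```

```text
[-2.89826143 79.99941577 27.4048259 ] tcp [[277.03504439 243.68723067]]
[[0.84, 0.35, 0.41], [0.31, -0.94, 0.15], [0.44, -0.0, -0.9]]
[  72.    0. -169.] cam in tool
0 [[277.03504439 243.68723067]]
19 [[277.01545595 258.65150956]]
40 [[276.98807751 279.56972512]]
80 20 [[277. 234.]]
80 24 [[277. 237.]]
80 30 [[277. 241.]]
80 46 [[277. 253.]]
80 55 [[277. 261.]]
0 20 [[416. 234.]]
0 24 [[418. 237.]]
0 30 [[423. 241.]]
0 46 [[436. 253.]]
0 55 [[445. 261.]]
[[326. 270.]
 [466. 270.]
 [750. 350.]]
```

```bash
python3 - <<'E'
from h import *
from bench import env,read_camera,monitor
q=np.load("q.npy")
env.move_linear(dw(q,[0,80,90])[0],rate=120)
print(monitor.get_time_s(),monitor.get_ft_force())
c=read_camera("wrist");im=c["img"][:,:,::-1].copy()
w=monitor.get_ee_pos();print(proj(c,w))
th=np.linspace(0,6.28,40)
for y in(80,0):
    for z,r,col in((20,28,(255,0,0)),(40,17,(0,0,255))): cv2.polylines(im,[np.int32(proj(c,dw(q,np.c_[r*np.cos(th),y+r*np.sin(th),0*th+z])))],True,col,1)
cv2.imwrite("pics/w2.png",im)
E
```

```text
9.0167 [-0.63792808  1.01231497 -0.51130649]
[[276.7289078  243.83404112]]
```

View pics/w2.png

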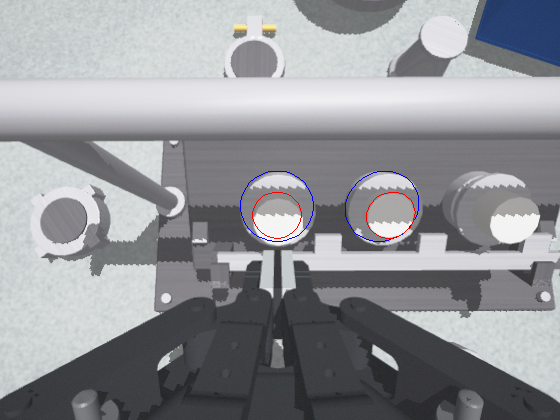

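C's crown top seems only ~40 mm above the deck, or lower, and the fingertip lies right over it. I'll probe lower with a force guard.

```bash
sed -i 's/\[0,y,26\]/[0,y,10]/g' h.py; python3 - <<'E'
from h import *
from bench import env,monitor
q=np.load("q.npy")
env.move_linear(dw(q,[0,80,34])[0],rate=120,max_force=8)
print(dz(q,monitor.get_ee_pos()),monitor.get_time_s())
press(env,monitor,q,80)
E
```

```text
[-0.29184648 80.30356546 33.86526486] 9.6833
80 True [-0.1 80.1 24.7] 0.7 True [-0.2 80.2 17.6] [-5.9 -2.8 14.1] 15.5 11.5333
```

```bash
python3 - <<'E'
from h import *
from bench import env,monitor
q=np.load("q.npy")
for y in(80,0,-80):
    if y<80:
        env.move_linear(dw(q,[0,y,46])[0],rate=130,max_force=10)
        press(env,monitor,q,y)
    t=env.move_linear(dw(q,[0,y,8])[0],rate=6,max_force=22)
    print("confirm",t,dz(q,monitor.get_ee_pos()).round(1),monitor.get_ft_force().round(1))
    env.move_linear(dw(q,[0,y,50])[0],rate=130)
    print(monitor.get_time_s())
E
```

```text
confirm True [-0.2 80.2 17.6] [-5.7 -2.2 11.4]
12.3417
0 True [-0.   0.  11.8] 3.2 False [ 0.  -0.  10.1] [-1.5 -0.4  3.8] 4.1 15.5
confirm False [0. 0. 8.] [-1.4 -0.5  4.4]
16.4583
-80 True [ -0.2 -79.9  22.9] 0.4 True [ -0.4 -79.7  16.1] [-7.2 -1.3 10.3] 12.5 19.675
confirm True [ -0.4 -79.7  16.1] [-5.1 -1.4  8.8]
20.4833
```

```bash
python3 - <<'E'
from h import *
from bench import env,monitor
q=np.load("q.npy")
env.move_linear(dw(q,[0,0,46])[0],rate=130,max_force=10)
env.move_linear(dw(q,[0,0,14])[0],rate=100,max_force=10)
for f in(28,22):
    t=env.move_linear(dw(q,[0,0,-4])[0],rate=8,max_force=f)
    print(t,dz(q,monitor.get_ee_pos()).round(1),monitor.get_ft_force().round(1),monitor.get_time_s())
env.move_linear(dw(q,[0,0,60])[0],rate=130)
E
```

```text
True [0.1 0.  6. ] [-6.2 -1.9 12.9] 22.9083
True [ 0. -0.  6.] [-5.7 -1.7 10.9] 23.25
```

All caps are home: each slid 6–7 mm to a solid stop, and a second push moved none of them. The fingertips end about 26 mm short of the nominal TCP, so I allow for that on the tab.

```bash
python3 - <<'E'
from h import *
from bench import env,monitor
q=np.load("q.npy")
P=lambda *p:dw(q,p)[0]
env.move_linear(P(-41,-188,90),rate=130)
print(env.move_linear(P(-41,-188,24),rate=80,max_force=10))
r=lambda s:print(s,dz(q,monitor.get_ee_pos()).round(1),monitor.get_ft_force().round(1),monitor.get_time_s())
r("down")
print(env.move_linear(P(-41,-95,24),rate=20,max_force=2.5)); r("touch")
print(env.move_linear(P(-41,-95,24),rate=20,max_force=18)); r("push")
E
```

```text
False
down [ -40.9 -188.2   24.3] [-0.5  0.3 -0.5] 26.4417
True
touch [ -41.1 -163.    23.9] [ 0.3  0.2 -0.1] 28.2583
True
push [ -40.9 -126.1   24. ] [ 1.2 -3.8  0.1] 30.1833
```

```bash
python3 - <<'E'
from h import *
from bench import env,monitor,read_camera
q=np.load("q.npy")
P=lambda *p:dw(q,p)[0]
print(env.move_linear(P(-41,-95,24),rate=15,max_force=20),dz(q,monitor.get_ee_pos()).round(1))
env.move_linear(P(-41,-145,24),rate=60)
env.move_linear(P(-60,-160,150),rate=130)
env.dwell(.3)
T=read_camera("wrist");im=T["img"][:,:,::-1].copy()
for p in((-41,-107,67.5),(-41,-147,67.5)): cv2.circle(im,tuple(map(int,proj(T,P(*p))[0])),3,(0,0,255),-1)
cv2.imwrite("pics/e.png",im);print(monitor.get_time_s(),monitor.get_ft_force())
E
```

```text
True [ -40.7 -126.4   24.2]
32.775 [-0.62307511 -0.28521802 -0.03726655]
```

View pics/e.png

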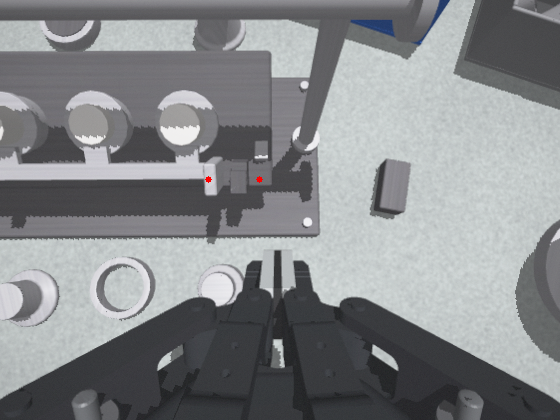

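The tab at (211,178) lies on the predicted shut point (208,179). The teeth are over the caps at (185,155) and (97,155), and the arm is clear of everything.

```bash
python3 -c "
from bench import env
print(env.sign_off())"
```

```text
the job is handed in; nothing more can be done
None
```

All three caps are pressed home to the solid stop and the lock bar is slid to its end stop, where the last picture shows its tab at the shut position; the arm was clear and the job is handed in (verdict not shown).

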